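# Set the length stop one notch shorter

### The arm

A 6-joint arm with a two-finger parallel gripper is mounted at the origin on a cart in front of the work surface, level with it; the furniture and walls round the work are solid. World frame = base frame: x ahead of the robot, y to its left, z up, the work surface at z = 0. Lengths are in m, angles in rad, forces in N, time in s.
With the tool pointing down it reaches from about 0.375 to 0.9 m from the base axis. Payload 3.1 kg.
Tool frame: the origin (TCP) lies at the very end of the fingers, on their centre line; the grasp point (between the pads) lies 19 mm behind it; z points along the fingers, y is the line along which they close (so a half turn about z gives the same grasp; the last joint's range is limited). The gripper opens to 87 mm and grips with 3 to 60 N. Pads are 19 mm wide; open, the fingers measure 117 mm over their backs; the gripper's body (75 mm by 190 mm) begins 51 mm behind the grasp point.
Start: joints at [-1.514, 0.527, 1.433, -0, 1.181, -0.178], TCP at [0.145, -0.608, 0.223] pointing down, gripper open.
Joint ranges: [-3.08, 3.08], [-0.75, 2.2], [0.22, 2.44], [-1.43, 4.57], [0, 2.65], [-2.85, 2.85]. Speed limits (rad/s): [2.79, 2.79, 3.14, 3.14, 3.14, 3.14].

### API

Orientations are given as a unit quaternion [x, y, z, w].
In Python, from rig import status, viewer, robot gives the robot as it stands.
- The arm moves only by the tool arm_command, never from a script. Its arguments are lists of equal length, an entry for each row: "delta_rot": the turn, a rotation vector about the tool's x, y, z in degrees, a list of three; "delta_pos": the shift along the tool's x, y, z in m, a list of three; "gripper": the closure, from -1 (fully open) to 1 (shut). In form: {"delta_rot": [[rx, ry, rz], ...], "delta_pos": [[dx, dy, dz], ...], "gripper": [gripper, ...]}. A call has 1 to 12 rows; each row is the pose to reach, as a shift and turn from the pose commanded when the call began, along the tool's axes at that moment; what a row does not reach only later rows make up. A row lasts 1/12 s, in which the tool goes at most 41.7 mm and 7.16 degrees, less where a joint would pass 70% of its speed; a pose out of reach is approached as far as the arm can. A call with a gripper value outside its range is refused whole. The fingers move at their own pace and stop on an object; "grip_force" is the grip in N (left out, the last holds). Time passes only in rows, so rows that repeat a pose let the fingers close. It gives the time, the measured TCP pose, the force, the opening and the grip force at its end, in the units of the state.
- status.get_obs(): the state, without advancing time (a new reading comes with each control period).
- viewer.camera(name): name is "scene" or "top"; returns a dict with "pixels" (480x640x3 uint8, blue, green, red), "fx", "fy", "cx", "cy" (pixels), "pose" (4x4, takes a point from camera to world coordinates). Camera axes: x right, y down, z forward; pixel columns grow to the right and rows downward; lengths in m; the calibration is good to about 2 mm. A picture is of the moment at which its call begins. There is no depth.
- robot.hand_in(): hands the job in; it is judged then, once.
The state is a dict: "time": time; "q": joint angles; "joint_velocities": joint speeds; "joint_torque": joint torques, N m; "position": TCP position; "tool_rot": TCP orientation; "ft_force": force on the tool from outside, world axes, zero at the start; "moment": the same for the moment, N m; "grip_width": finger opening in m; "grip_force": force on a finger pad.
Only numpy, scipy, OpenCV 4.12 (cv2) and the standard library are available. Lean on these libraries where they do the work, as an engineer would, in place of code of your own. Each camera call takes 0.05 s, during which the arm holds its last target. There are 200 camera calls.

### The job

The notched stop rail on the bench sets the length of blocks for sawing; make that length one step shorter. Lift the stop with the tall paddle up out of its notch, shift it along to the very next notch towards the short stop, and set it down there until it is fully seated and let go. Leave the short stop in its notch.

Things in the scene. Friction and masses are not known exactly. Their poses are not given: they have to be found in the camera images.
- stop_rail: Wooden stop rail fixed to the bench, 94 (x, across) x 290 (y, along) mm. Origin: centre of its underside; z up. Two cheeks 12 thick at x = -28 and +28, an open channel 44 wide between them for the stops' tongues. Both have six notches at y = -100, -60, -20, 20, 60, 100 (40 apart), round-topped teeth between. The stops start at y = -60 and y = 60, either way round.
- end_notch (a point): Floor of the notch at the rail's y = -100, midway between the cheeks, 30 mm above the bench; axes as the rail's. All six notches are alike: 15 mm wide over the lowest 8 mm, then widening, rounded, to the tooth tops 20.5 mm above the floor. A cross bar, 12 mm thick, lies on the notch floors of both cheeks.
- tall_stop: Loose aluminium stop, mm: cross bar 84 (x) x 12 (y) x 16 (z); under its middle a tongue 32 x 12, 15 deep; on its middle an upright paddle 36 wide (x), 12 thick (y), round top 90 above the origin. Origin: centre of the cross bar's underside, 30 above the bench when seated; z up, y along the rail. The tall one, to be moved (0.11 to 0.23 kg). Grip its paddle across the 12 mm; lifted over 21 it clears the teeth.
- short_stop: Loose aluminium stop, mm: cross bar 84 (x) x 12 (y) x 16 (z); under its middle a tongue 32 x 12, 15 deep; on its middle an upright paddle 36 wide (x), 12 thick (y), round top 45 above the origin. Origin: centre of the cross bar's underside, 30 above the bench when seated; z up, y along the rail. The short one, to be left in its notch.
Things that resemble listed ones, but are neither listed nor needed, are in the scene too. Leave any black look-alike of the tall_stop alone.

How it is judged:
On the way:
1. the tall stop is lifted out of its notch, its cross bar clear of the teeth (z of tall_stop in the frame of stop_rail above 0.051 m), for 0.1 s.
At the end, for the whole second after the job is handed in: The tall stop is at rest, upright and square to the rail within 10 degrees, its cross bar on the notch floors within 4 mm and centred across the rail within 12 mm, in the next notch towards the short stop, which means 80 mm from it within 10 mm; the short stop is within 15 mm of where it was (z of tall_stop in the frame of stop_rail between 0.026 and 0.034 m and x of tall_stop in the frame of stop_rail between -0.012 and 0.012 m and horizontal distance between tall_stop and short_stop between 0.07 and 0.09 m and angle between tall_stop's own z axis and vertical below 0.17 rad and angle between the x axis of tall_stop and the x axis of stop_rail, either way round below 0.17 rad and linear speed of tall_stop below 0.02 m/s and distance of short_stop from where it was at the start of the episode below 0.015 m); the robot touches nothing.
It fails at once if the short stop is moved out of its place (more than 15 mm) (distance of short_stop from where it was at the start of the episode above 0.015 m).
It also fails if it takes over 29 s, if anything falls off the work surface, if the arm or the gripper's body presses on something with over 40 N, if the wrist force passes 120 N, or if a joint passes its speed limit or range.

## Working session

There is one attempt and no reset: what is moved stays moved. The work goes in short steps, Python scripts to look and compute and a tool call to move; the robot and the scene stay as the last step left them, time stands still between calls to the robot, and variables do not carry over. Pictures are saved under pics/ and viewed, at most 10 in all, crops included, and the job is handed in when it is done.

Besides the shell and the picture viewer there is one more tool, called after "Emit:" by a JSON object that holds its "api" and its "payload", one argument or row to a line. arm_command: Moves the arm, as the interface text tells. Its arguments: {"type":"object","properties":{"delta_rot":{"type":"array","items":{"type":"array","items":{"type":"number"}}},"delta_pos":{"type":"array","items":{"type":"array","items":{"type":"number"}}},"gripper":{"type":"array","items":{"type":"number"}},"grip_force":{"type":"number"}},"required":["delta_rot","delta_pos","gripper"]}

```bash
mkdir -p pics
python3 - <<'E'
from rig import status, viewer
import cv2, numpy as np
for n in ("scene","top"):
    c=viewer.camera(n); cv2.imwrite(f"pics/{n}0.png",c["pixels"]); print(n,c["fx"],c["fy"],c["cx"],c["cy"],np.round(c["pose"],4).tolist())
o=status.get_obs(); print(o["position"],o["tool_rot"],o["time"])
E
```

```text
scene 517.9817640738528 517.9817640738528 315.6439038212644 241.4661968400982 [[-0.8706, -0.212, 0.4439, 0.1044], [-0.4918, 0.3512, -0.7968, 0.6583], [0.013, -0.912, -0.41, 0.4072], [0.0, 0.0, 0.0, 1.0]]
top 528.7033980637401 528.7033980637401 313.72368667155223 240.07159403676857 [[0.0195, -0.9982, 0.0576, 0.441], [-0.9996, -0.0184, 0.0197, -0.0373], [-0.0186, -0.0579, -0.9981, 0.98], [0.0, 0.0, 0.0, 1.0]]
[ 0.14538469 -0.60717731  0.221683  ] [ 9.93115745e-01  1.17133034e-01  4.32541223e-05 -9.83289400e-04] 0.1
```

View pics/scene0.png

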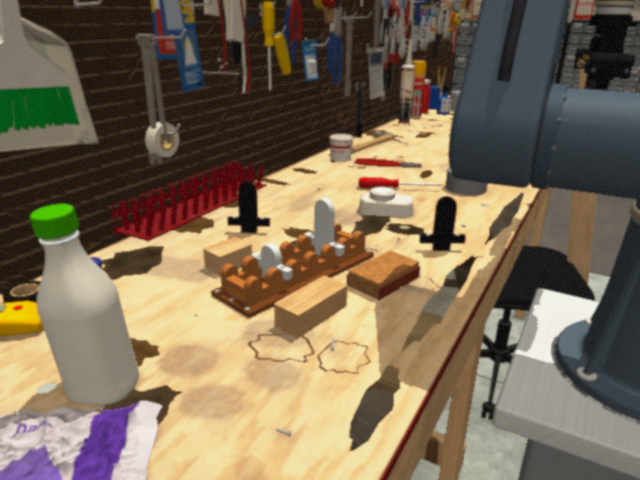

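View pics/top0.png

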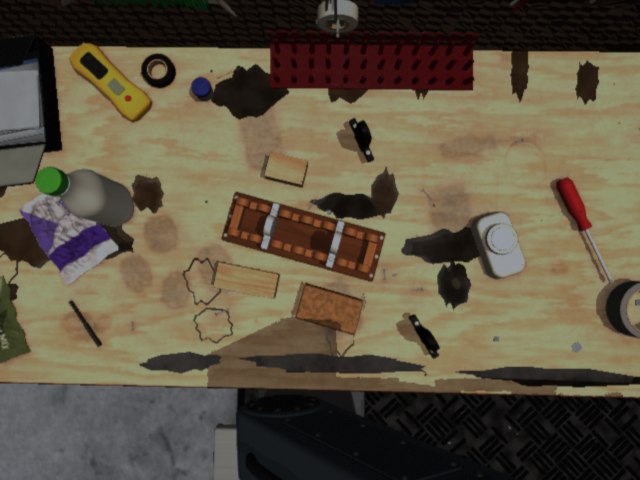

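The silver tall stop is at scene (324,225) and top (334,245). The silver short stop is at scene (270,257) and top (270,226). The two black look-alikes, at scene (248,207) and (445,222), stand off the rail and are excluded. The silver stop with the tall paddle in the rail fits the description; I'll confirm it in an enlarged crop.

```bash
cat > h.py <<'E'
import numpy as np, cv2
from rig import status, viewer
def ray(c,u,v):
    P=np.array(c["pose"]); d=P[:3,:3]@np.array([(u-c["cx"])/c["fx"],(v-c["cy"])/c["fy"],1]); return P[:3,3],d
def onz(c,u,v,z):
    o,d=ray(c,u,v); return o+d*(z-o[2])/d[2]
def tri(c1,p1,c2,p2):
    o1,d1=ray(c1,*p1);o2,d2=ray(c2,*p2)
    t=np.linalg.lstsq(np.c_[d1,-d2],o2-o1,rcond=None)[0]
    a,b=o1+d1*t[0],o2+d2*t[1]; return (a+b)/2,np.linalg.norm(a-b)
def silver(img,box):
    x0,y0,x1,y1=box; h=cv2.cvtColor(img,cv2.COLOR_BGR2HSV)
    m=((h[...,1]<60)&(h[...,2]>95)).astype(np.uint8); k=np.zeros_like(m);k[y0:y1,x0:x1]=m[y0:y1,x0:x1]; return k
E
python3 - <<'E'
from h import *
c={n:viewer.camera(n) for n in("scene","top")}
for n,b in(("top",(225,190,385,280)),("scene",(210,190,372,310))):
    m=silver(c[n]["pixels"],b); N,l,s,ce=cv2.connectedComponentsWithStats(m)
    for i in range(1,N):
        if s[i,4]>15: 
            r=cv2.minAreaRect(np.argwhere(l==i)[:,::-1].astype(np.float32)); print(n,s[i],ce[i].round(1),np.round(cv2.boxPoints(r),1).tolist())
h=cv2.cvtColor(c["top"]["pixels"],cv2.COLOR_BGR2HSV)
a=cv2.resize(c["top"]["pixels"][180:290,210:400],None,fx=4,fy=4,interpolation=cv2.INTER_CUBIC)[:,:400*2]
b=cv2.resize(c["scene"]["pixels"][190:320,200:390],None,fx=4,fy=4,interpolation=cv2.INTER_CUBIC)
cv2.imwrite("pics/ctop.png",a);cv2.imwrite("pics/cscene.png",b)
E
```

```text
top [261 202  18  48 307] [268.9 225.3] [[258.0, 247.0], [270.8999938964844, 201.0], [279.29998779296875, 203.39999389648438], [266.3999938964844, 249.39999389648438]]
top [331 220  14  32 217] [337.1 236. ] [[329.6000061035156, 249.8000030517578], [337.8999938964844, 219.60000610351562], [345.3999938964844, 221.6999969482422], [337.0, 251.8000030517578]]
top [326 253  10  15  94] [330.2 259.9] [[325.0, 265.5], [329.0, 252.39999389648438], [335.5, 254.3000030517578], [331.6000061035156, 267.5]]
scene [359 190  13  25 242] [366.1 203.6] [[359.0, 190.0], [371.0, 190.0], [371.0, 214.0], [359.0, 214.0]]
scene [ 305  197   40   59 1073] [324.4 226.4] [[297.20001220703125, 203.89999389648438], [330.29998779296875, 195.0], [346.0, 253.39999389648438], [312.8999938964844, 262.29998779296875]]
scene [251 243  41  37 669] [272.  259.8] [[250.10000610351562, 253.5], [273.3999938964844, 239.60000610351562], [294.70001220703125, 275.20001220703125], [271.5, 289.1000061035156]]
```

View pics/ctop.png

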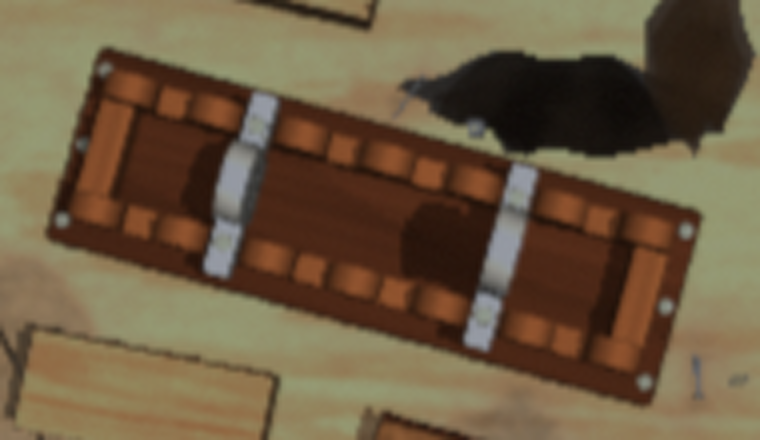

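View pics/cscene.png

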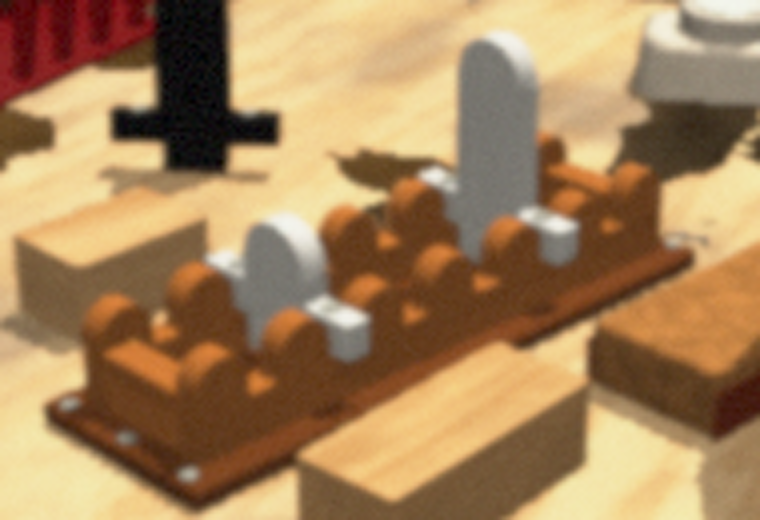

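The crops confirm the target: the silver tall paddle is at scene (325,200)–(320,255) and top (335,244), in the rail's second notch from the right. The short stop is at top (270,226), three notches away to the left.

Run:
```python
from h import *
from scipy.spatial.transform import Rotation as R
c={n:viewer.camera(n) for n in("scene","top")}
T,S=c["top"],c["scene"]
t=lambda u,v:(210+u/4,180+v/4); s=lambda u,v:(200+u/4,190+v/4)
print("tall end",tri(T,t(476,347),S,s(560,228)));print("short end",tri(T,t(217,275),S,s(352,325)))
z=.046
e=[onz(T,*t(*p),z) for p in((525,167),(476,347),(264,97),(217,275))]
ta=(e[0]+e[1])/2; sh=(e[2]+e[3])/2; d=sh-ta
print(ta,sh,np.linalg.norm(d),"dir",np.degrees(np.arctan2(d[1],d[0])),"barT",np.degrees(np.arctan2(*(e[0]-e[1])[[1,0]])),np.linalg.norm(e[0]-e[1]))
rc=[onz(T,*t(*p),.0) for p in((104,47),(702,212),(650,405),(47,240))]
print("railc",np.mean(rc,0),[np.degrees(np.arctan2(*(a-b)[[1,0]])) for a,b in((rc[0],rc[1]),(rc[3],rc[2]))])
o,dd=ray(S,*s(500,37)); k=((ta-o)[:2]@dd[:2])/(dd[:2]@dd[:2]); print("paddle top",o+k*dd)
ob=status.get_obs(); q=R.from_quat(ob["tool_rot"]); print(ob["position"],q.as_matrix().round(3).tolist())
# goal: tool y along d
u=d[:2]/np.linalg.norm(d[:2])
for sg in(1,-1):
    Y=np.r_[sg*u,0];Z=np.r_[0,0,-1.];G=np.c_[np.cross(Y,Z),Y,Z]
    print(sg,"rot",np.degrees((q.inv()*R.from_matrix(G)).as_rotvec()),"q6",ob["q"][5])
print("shift tool to tall, TCP z .15", q.inv().apply(np.r_[ta[:2],.15]-ob["position"]))
```

```text
tall end (array([ 0.44919843, -0.04625612,  0.04559966]), np.float64(0.002050356787189314))
short end (array([0.47877142, 0.06920826, 0.04378371]), np.float64(0.0018234501252666424))
[ 0.48829388 -0.05683859  0.046     ] [0.51769592 0.05901323 0.046     ] 0.11952457775132316 dir 75.75955566263886 barT -14.212560067535133 0.08256590655231225
railc [0.50415487 0.00105068 0.        ] [np.float64(75.51900348910584), np.float64(75.82247953057578)]
paddle top [ 0.48671967 -0.05767916  0.11932483]
[ 0.14542983 -0.60759553  0.22219326] [[0.973, 0.233, -0.0], [0.233, -0.973, 0.001], [0.0, -0.001, -1.0]]
1 rot [-3.09766946e-03 -5.86028945e-02 -1.52306240e+02] q6 -0.17849551719864704
-1 rot [-4.32296453e-02  2.28506037e-03  2.76937491e+01] q6 -0.17849551719864704
shift tool to tall, TCP z .15 [ 0.4615808  -0.45582258  0.07259311]
```

Emit:
{"api": "arm_command", "payload": {
  "delta_rot": [
    [0,0,4],
    [0,0,8],
    [0,0,12],
    [0,0,16],
    [0,0,20],
    [0,0,24],
    [0,0,27.7],
    [0,0,27.7],
    [0,0,27.7],
    [0,0,27.7],
    [0,0,27.7],
    [0,0,27.7]
  ],
  "delta_pos": [
    [0.025,-0.025,0.0],
    [0.05,-0.05,0.0],
    [0.075,-0.075,0.0],
    [0.1,-0.1,0.0],
    [0.125,-0.125,0.0],
    [0.15,-0.15,0.0],
    [0.175,-0.175,0.0],
    [0.2,-0.2,0.01],
    [0.225,-0.225,0.02],
    [0.25,-0.25,0.03],
    [0.275,-0.275,0.04],
    [0.3,-0.3,0.05]
  ],
  "gripper": [-1,-1,-1,-1,-1,-1,-1,-1,-1,-1,-1,-1]
}}

```text
time: 1.3
position: [0.3681, -0.2449, 0.1725]
tool_rot: [0.992, -0.124, 0.0, 0.0]
ft_force: [0.1, -0.2, 0.4]
grip_width: 0.0869
grip_force: 0.0
```

```bash
cat > d.py <<'E'
import sys
from h import *
from scipy.spatial.transform import Rotation as R
def report(tx,ty,tz,ang=75.7):
    ob=status.get_obs(); q=R.from_quat(ob["tool_rot"])
    a=np.radians(ang); Y=-np.array([np.cos(a),np.sin(a),0]);Z=np.r_[0,0,-1.];G=np.c_[np.cross(Y,Z),Y,Z]
    print("t",ob["time"],"p",ob["position"].round(4),"f",np.round(ob["ft_force"],1),"w",ob["grip_width"],"gf",ob["grip_force"],"q",np.round(ob["q"],2))
    print("shift",q.inv().apply(np.r_[tx,ty,tz]-ob["position"]).round(4),"rot",np.degrees((q.inv()*R.from_matrix(G)).as_rotvec()).round(2))
if __name__=="__main__": report(*map(float,sys.argv[1:4]))
E
python3 d.py .488 -.057 .15
```

```text
t 1.3 p [ 0.3681 -0.2449  0.1725] f [ 0.1 -0.2  0.4] w 0.08693737457716257 gf 0.0 q [-0.84  0.37  1.93  0.    0.84  0.98]
shift [ 0.0698 -0.2117  0.0224] rot [ 0.03 -0.05  0.02]
```

Emit:
{"api": "arm_command", "payload": {
  "delta_rot": [
    [0,0,0],
    [0,0,0],
    [0,0,0],
    [0,0,0],
    [0,0,0],
    [0,0,0],
    [0,0,0],
    [0,0,0],
    [0,0,0],
    [0,0,0]
  ],
  "delta_pos": [
    [0.01,-0.03,0.003],
    [0.02,-0.06,0.006],
    [0.03,-0.09,0.009],
    [0.04,-0.12,0.012],
    [0.05,-0.15,0.015],
    [0.06,-0.18,0.018],
    [0.065,-0.2,0.02],
    [0.07,-0.212,0.022],
    [0.07,-0.212,0.022],
    [0.07,-0.212,0.022]
  ],
  "gripper": [-1,-1,-1,-1,-1,-1,-1,-1,-1,-1]
}}

```text
time: 2.13
position: [0.4876, -0.0576, 0.1505]
tool_rot: [0.992, -0.123, -0.0, 0.0]
ft_force: [0.1, 0.8, 0.2]
grip_width: 0.087
grip_force: 0.0
```

```bash
python3 d.py .488 -.057 .066
python3 - <<'E'
from h import *
c=viewer.camera("scene"); cv2.imwrite("pics/s1.png",cv2.resize(c["pixels"][100:320,200:490],None,fx=2.5,fy=2.5))
E
```

```text
t 2.1333 p [ 0.4876 -0.0576  0.1505] f [0.1 0.8 0.2] w 0.08700246149284482 gf 0.0 q [-0.35  0.46  1.84 -0.    0.85  1.47]
shift [ 0.0003 -0.0007  0.0845] rot [0.02 0.01 0.17]
```

View pics/s1.png

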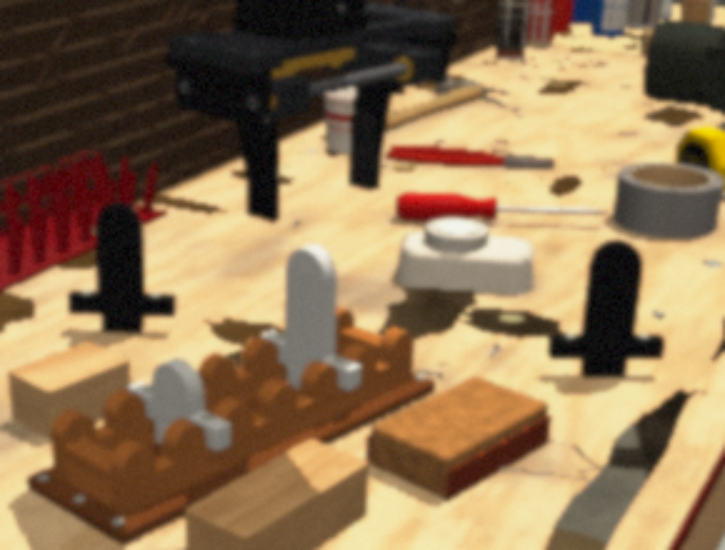

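The fingers at crop (262,215) and (365,185) straddle the paddle top at (312,250), centred. I'll descend and close.

Emit:
{"api": "arm_command", "payload": {
  "delta_rot": [
    [0,0,0],
    [0,0,0],
    [0,0,0],
    [0,0,0],
    [0,0,0],
    [0,0,0],
    [0,0,0],
    [0,0,0],
    [0,0,0],
    [0,0,0],
    [0,0,0],
    [0,0,0]
  ],
  "delta_pos": [
    [0,0,0.02],
    [0,0,0.04],
    [0,0,0.06],
    [0,0,0.075],
    [0,0,0.084],
    [0,0,0.084],
    [0,0,0.084],
    [0,0,0.084],
    [0,0,0.084],
    [0,0,0.084],
    [0,0,0.084],
    [0,0,0.084]
  ],
  "gripper": [-1,-1,-1,-1,-1,0.3,0.6,0.9,1,1,1,1],
  "grip_force": 20
}}

```text
time: 3.18
position: [0.4877, -0.058, 0.067]
tool_rot: [0.992, -0.124, 0.0, 0.0]
ft_force: [0.1, 0.6, 0.5]
grip_width: 0.0482
grip_force: 0.0
```

Emit:
{"api": "arm_command", "payload": {
  "delta_rot": [
    [0,0,0],
    [0,0,0],
    [0,0,0],
    [0,0,0],
    [0,0,0],
    [0,0,0]
  ],
  "delta_pos": [
    [0,0,0],
    [0,0,0],
    [0,0,0],
    [0,0,0],
    [0,0,0],
    [0,0,0]
  ],
  "gripper": [1,1,1,1,1,1]
}}

```text
time: 3.68
position: [0.4877, -0.0565, 0.0663]
tool_rot: [0.992, -0.126, 0.0, -0.002]
ft_force: [4.1, 9.3, -4.1]
grip_width: 0.0116
grip_force: 20.0
```

Emit:
{"api": "arm_command", "payload": {
  "delta_rot": [
    [0,0,0],
    [0,0,0],
    [0,0,0],
    [0,0,0],
    [0,0,0],
    [0,0,0]
  ],
  "delta_pos": [
    [0,0,-0.008],
    [0,0,-0.016],
    [0,0,-0.024],
    [0,0,-0.03],
    [0,0,-0.03],
    [0,0,-0.03]
  ],
  "gripper": [1,1,1,1,1,1],
  "grip_force": 30
}}

```text
time: 4.18
position: [0.4878, -0.0583, 0.0971]
tool_rot: [0.992, -0.124, 0.001, 0.0]
ft_force: [-0.1, 0.0, -1.4]
grip_width: 0.0116
grip_force: 30.0
```

```bash
python3 d.py .4976 -.0177 .096
python3 - <<'E'
from h import *
c=viewer.camera("scene"); cv2.imwrite("pics/s2.png",cv2.resize(c["pixels"][120:320,200:400],None,fx=3,fy=3))
E
```

```text
t 4.1833 p [ 0.4878 -0.0583  0.0971] f [-0.1  0.  -1.4] w 0.011614078305897006 gf 29.98699250165373 q [-0.35  0.55  1.88 -0.    0.71  1.47]
shift [-0.0005 -0.0418  0.0011] rot [ 0.02 -0.08  0.04]
```

View pics/s2.png

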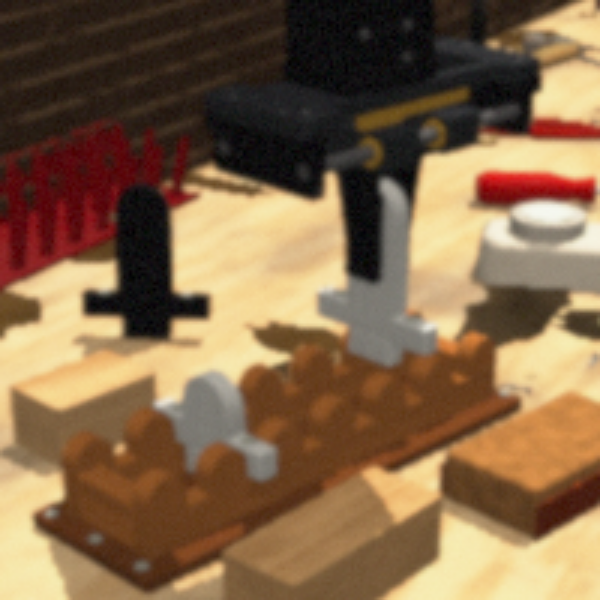

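The stop is lifted, bar at (378,320), tongue clear of the teeth. The short stop at (215,430) is undisturbed. I'll shift one notch.

Emit:
{"api": "arm_command", "payload": {
  "delta_rot": [
    [0,0,0],
    [0,0,0],
    [0,0,0],
    [0,0,0],
    [0,0,0],
    [0,0,0],
    [0,0,0]
  ],
  "delta_pos": [
    [0,-0.01,0],
    [0,-0.02,0],
    [0,-0.03,0],
    [0,-0.038,0],
    [0,-0.042,0],
    [0,-0.042,0],
    [0,-0.042,0]
  ],
  "gripper": [1,1,1,1,1,1,1]
}}

```text
time: 4.82
position: [0.4978, -0.0168, 0.0965]
tool_rot: [0.992, -0.123, -0.0, 0.0]
ft_force: [-0.4, -0.4, -2.8]
grip_width: 0.0115
grip_force: 30.0
```

```bash
python3 d.py .4976 -.0177 .066
```

```text
t 4.8167 p [ 0.4978 -0.0168  0.0965] f [-0.4 -0.4 -2.8] w 0.011473416612703928 gf 29.98709994368255 q [-0.26  0.56  1.86 -0.    0.72  1.56]
shift [0.0001 0.0009 0.0305] rot [0.01 0.01 0.13]
```

Lower it, stopping just short of the floor, and check the force.

Emit:
{"api": "arm_command", "payload": {
  "delta_rot": [
    [0,0,0],
    [0,0,0],
    [0,0,0],
    [0,0,0],
    [0,0,0],
    [0,0,0],
    [0,0,0]
  ],
  "delta_pos": [
    [0,0.001,0.006],
    [0,0.001,0.012],
    [0,0.001,0.018],
    [0,0.001,0.024],
    [0,0.001,0.028],
    [0,0.001,0.029],
    [0,0.001,0.029]
  ],
  "gripper": [1,1,1,1,1,1,1],
  "grip_force": 20
}}

```text
time: 5.4
position: [0.4975, -0.0175, 0.0666]
tool_rot: [0.992, -0.125, -0.0, -0.001]
ft_force: [2.4, 4.3, -4.1]
grip_width: 0.0119
grip_force: 20.0
```

Emit:
{"api": "arm_command", "payload": {
  "delta_rot": [
    [0,0,0],
    [0,0,0],
    [0,0,0],
    [0,0,0],
    [0,0,0],
    [0,0,0]
  ],
  "delta_pos": [
    [0,0,0],
    [0,0,0],
    [0,0,0],
    [0,0,0],
    [0,0,0],
    [0,0,0]
  ],
  "gripper": [0.3,0.1,0,0,0,0]
}}

```text
time: 5.9
position: [0.4976, -0.0185, 0.0677]
tool_rot: [0.992, -0.124, 0.0, 0.0]
ft_force: [-0.2, -0.1, -1.3]
grip_width: 0.0405
grip_force: 0.0
```

Emit:
{"api": "arm_command", "payload": {
  "delta_rot": [
    [0,0,0],
    [0,0,0],
    [0,0,0],
    [0,0,0],
    [0,0,0],
    [0,0,0],
    [0,0,0],
    [0,0,0]
  ],
  "delta_pos": [
    [0,0,-0.02],
    [0,0,-0.04],
    [0,0,-0.06],
    [0,0,-0.08],
    [0,0,-0.1],
    [0,0,-0.12],
    [0,0,-0.12],
    [0,0,-0.12]
  ],
  "gripper": [0,0,0,0,0,0,0,0]
}}

```text
time: 6.57
position: [0.4981, -0.0185, 0.1885]
tool_rot: [0.992, -0.124, 0.001, 0.0]
ft_force: [-0.7, -0.6, -1.0]
grip_width: 0.0437
grip_force: 0.0
```

Run:
```python
from h import *
c=viewer.camera("scene"); cv2.imwrite("pics/s3.png",cv2.resize(c["pixels"][120:320,200:400],None,fx=3,fy=3))
```

```text
(no output)
```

View pics/s3.png

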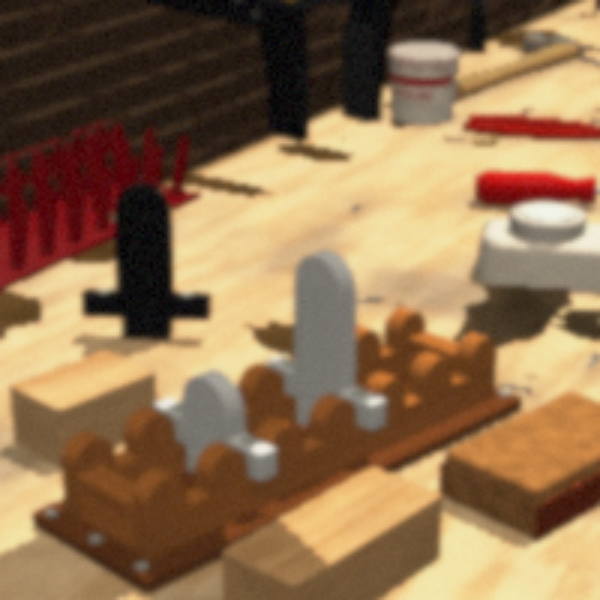

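The tall stop stands upright in the next notch, bar end at (370,408). One empty notch remains between it and the short stop, bar end (262,458). I'll do a quick number check, then hand in.

Run:
```python
from h import *
from rig import robot
S=viewer.camera("scene"); s=lambda u,v:(200+u/3,120+v/3)
a,b=onz(S,*s(371,398),.046),onz(S,*s(262,447),.046); d=np.linalg.norm(a-b)
o,dd=ray(S,*s(326,255)); t=np.array([.4978,-.018]); k=((t-o[:2])@dd[:2])/(dd[:2]@dd[:2]); z=(o+k*dd)[2]
print(a,b,d,z)
if .068<d<.092 and .112<z<.125: print(robot.hand_in())
```

```text
[ 0.4625243  -0.01175077  0.046     ] [0.48216551 0.0673879  0.046     ] 0.08153960008761932 0.11953932818599527
the job is handed in; nothing more can be done
None
```

The tall stop is seated one notch closer to the short stop, measured about 81.5 mm from it, and the gripper has let go and is clear; the short stop looks unmoved and the job is handed in.

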